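Rake loose dowel pins into the grooves of a pin rack

ROBOT

A 6-joint arm with a two-finger parallel gripper is mounted at the origin on the work surface. World frame = base frame: x ahead of the robot, y to its left, z up, the work surface at z = 0. Lengths are in m, angles in rad, forces in N, time in s.
With the tool pointing down it reaches from about 0.3 to 0.775 m from the base axis. Payload 14.6 kg.
Tool frame: the origin (TCP) lies between the finger pads; the fingertips stand 8 mm ahead of it and the grasp point (between the pads) lies 11 mm behind it; z points along the fingers, y is the line along which they close (so a half turn about z gives the same grasp; the last joint's range is limited). The gripper opens to 94 mm and grips with 3 to 60 N. Pads are 16 mm wide; open, the fingers measure 119 mm over their backs; the gripper's body (75 mm by 177 mm) begins 78 mm behind the grasp point.
Start: joints at [1.146, 0.3, 1.521, -0, 1.321, -0.067], TCP at [0.193, 0.515, 0.213] pointing down, gripper open.
Joint ranges: [-3.03, 3.03], [-0.79, 2.21], [0.23, 2.52], [-1.04, 4.18], [0, 3.07], [-2.55, 2.55]. Speed limits (rad/s): [2.22, 2.22, 2.57, 3.14, 3.14, 3.14].

INTERFACE

Orientations are given as a unit quaternion [w, x, y, z].
In Python, from station import bot gives the robot as it stands.
- The arm moves only by the tool servo_tool, never from a script. Its argument "deltas" is a list of rows, each a list of 7 numbers: the shift along the world's x, y, z in cm, then the turn, a rotation vector about the world's x, y, z in degrees, then the finger opening in cm, from 0 to 9.4. A call has 1 to 5 rows; each row shifts and turns the commanded pose from where the row before left it; what a row does not reach is not made up. A row lasts 1/10 s, in which the tool goes at most 50 mm and 8.59 degrees, less where a joint would pass 70% of its speed; a pose out of reach is approached as far as the arm can. A call with a gripper value outside its range is refused whole. The fingers move at their own pace and stop on an object; "squeeze" is the grip in N (left out, the last holds). Time passes only in rows, so rows that do not move let the fingers close. It gives the time, the measured TCP pose, the force, the opening and the grip force at its end, in the units of the state.
- bot.get_state(): the state, without advancing time (a new reading comes with each control period).
- bot.capture(name): name is "scene" or "top" or "wrist"; returns a dict with "color" (480x640x3 uint8, blue, green, red), "z_map" (480x640 float32, m along the optical axis (not along the pixel's ray), 0 where there is no reading), "fovy" (degrees; the focal length in pixels is half the picture's height over the tangent of half this angle, whatever the lens; pixels are square), "cx", "cy" (the principal point, pixels), "pose" (4x4, takes a point from camera to world coordinates). Camera axes: x right, y up, looking along -z (the intrinsics and any distortion apply to the point x, -y, -z); pixel columns grow to the right and rows downward; lengths in m; the calibration is good to about 2 mm. A picture is of the moment at which its call begins.
- bot.hand_in(): hands the job in; it is judged then, once.
Trained networks look in a picture, given as the dict that the camera call returned (one of the last four; its "shot" number tells which), for a name from the list of things; names that differ only in an ending like _2 or _b are one class to them, and where a whole thing is asked for, a point or a joint stands for the part that bears it (a point fixed in the world has none). Each returns a list of dicts, best first, with "p" (0 to 1); they miss things now and then, are a little off and sometimes report something else, mostly with a low value. They report only what shows in the picture. A call takes as long as a camera call. They do not tell look-alikes from the thing itself.
- bot.look_for(picture, thing): "position" ([x, y, z] in m, in world coordinates, good to about 4 mm: the middle of the surface that is visible of it).
The state is a dict: "clock": time; "qpos": joint angles; "joint_velocities": joint speeds; "joint_efforts": joint torques, N m; "tcp_pos": TCP position; "orientation": TCP orientation; "force": force on the tool from outside, world axes, zero at the start; "wrist_torque": the same for the moment, N m; "width": finger opening in m; "finger_force": force on a finger pad.
Only numpy, scipy, OpenCV 4.12 (cv2) and the standard library are available. Lean on these libraries where they do the work, as an engineer would, in place of code of your own. Each camera call takes 0.05 s, during which the arm holds its last target. There are 200 camera calls.

TASK

The ground dowel pins tipped onto the blue grooved rack lie askew: take the rake out of its wooden block, set its ball tips down on the bare end of the deck behind the pins and, keeping the tips resting lightly on the deck so that no pin slips under them, draw it across the deck until every pin lies fully down in a groove of its own. Then stand the rake back in its block. Do not lean on the rack or jam the pins, do not touch the pins with the fingers (they rust), and leave everything else on the bench alone.

Things in the scene. Friction and masses are not known exactly. Their poses are not given: they have to be found in the camera images.
- rack: Fixed blue pin rack, 152 mm (x) by 254 mm (y). Origin on the bench, on its x centre line; x along the grooves, y across them, z up. Rigid deck, top at z = 22 mm, 140 mm wide between two aluminium side cheeks 6 mm thick that stand 14 mm above it; runs from y = 130 mm (open end) to y = -118 mm (end wall, also 14 mm above it). Plain and flat from y = 130 to 4 mm, grooved beyond.
- first_groove (a point): Middle of the first groove, at deck level (y = 0 in the rack). Seven grooves, each 7.4 mm wide, 5.6 mm deep, across the whole deck, at y = 0, -16, -32, -48, -64, -80, -96 mm; the ridges between them are level with the deck. A pin in a groove is almost level with the ridges, so tips and other pins pass over it; the leading pin drops into the first free groove.
- bare_end (a point): Middle of the bare strip at the open end of the deck, at deck level (y = 115 mm in the rack): set the tips down here. The strip from y = 98 to 130 mm starts free of pins; the pins start between y = 95 and -70 mm, up to 0.35 rad askew to the grooves. Hard stop: 1 mm too low means tens of newtons, and above 35 N is too hard: touch down slowly, 10 mm/s or less.
- pin0: One of five alike bright steel dowel pins, 6 mm diameter, 80 mm long, 18 g; rolls freely. Origin at its centre; x along the pin, either way round. Its centre is 25 mm above the rack's origin when on the deck, 19.4 mm when fully down in a groove.
- pin1: One of five alike bright steel dowel pins, 6 mm diameter, 80 mm long, 18 g; rolls freely. Origin at its centre; x along the pin, either way round. Its centre is 25 mm above the rack's origin when on the deck, 19.4 mm when fully down in a groove.
- pin2: One of five alike bright steel dowel pins, 6 mm diameter, 80 mm long, 18 g; rolls freely. Origin at its centre; x along the pin, either way round. Its centre is 25 mm above the rack's origin when on the deck, 19.4 mm when fully down in a groove.
- pin3: One of five alike bright steel dowel pins, 6 mm diameter, 80 mm long, 18 g; rolls freely. Origin at its centre; x along the pin, either way round. Its centre is 25 mm above the rack's origin when on the deck, 19.4 mm when fully down in a groove.
- pin4: One of five alike bright steel dowel pins, 6 mm diameter, 80 mm long, 18 g; rolls freely. Origin at its centre; x along the pin, either way round. Its centre is 25 mm above the rack's origin when on the deck, 19.4 mm when fully down in a groove.
- rake: Hand rake, 124 mm wide (x), 108 mm high, 0.21 to 0.33 kg, starts standing in its block. Origin at tip level under its centre; z up. Eight 6 mm tines in a row along x, 15 mm apart, each ending in a 10 mm ball with its lowest point at z = 0 (row 115 mm over the balls). Aluminium bar, 124 by 24 mm, at z = 36 to 46 mm. Drag it along its y, with its x along the grooves.
- rake_grip (a point): Middle of the rake's flat upright wooden grip, 80 mm along the rake's x, 26 mm thick along its y (grip it across this), from 46 to 108 mm above the tips; this point is 85 mm above the tips. The rake may shift or tip a little in the gripper. Tips clear of the deck bear down on the pins and can jam them: if a pin catches, ease back a little and come again.
- block: Fixed wooden rake block, 136 mm (x) by 60 mm (y) by 42 mm high, with a straight slot 16 mm wide along x through its middle, open on top and at both ends. Origin on the bench under its centre. The rake stands with its tines in the slot and its bar on the block's top: the rake's origin is then 6 mm above the block's, x along x.
- oiler: Bystander, to be left alone: red oil can 72 mm across, spout to 165 mm high. Origin at its underside.
- square: Bystander, to be left alone: engineer's square, 100 mm dark stock, 130 mm blade. Origin at its underside.
- micrometer: Bystander, to be left alone: grey C-frame micrometer about 160 mm long, lying flat. Origin at its underside.
- chuck_key: Bystander, to be left alone: T-shaped chuck key about 95 mm by 100 mm. Origin at its underside.
- driver: Bystander, to be left alone: red-handled screwdriver. Origin at its underside.
- tape: Bystander, to be left alone: yellow roll of tape 96 mm across, 24 mm high. Origin at its underside.
- spray: Bystander, to be left alone: spray can 58 mm across, 170 mm high. Origin at its underside.
Mind the look-alikes: they are no part of the job. Of the things like the rake, leave any that is red; of the rest the smaller one is meant.

How it is judged:
By the outcome, as a careful person would: the job done as asked, in the order asked, and still so for the second after the job is handed in, with the robot touching nothing.
It also fails if it takes over 72 s, if anything falls off the work surface, if the arm or the gripper's body presses on something with over 40 N, if the wrist force passes 120 N, or if a joint passes its speed limit or range.

## Working session

There is one attempt and no reset: what is moved stays moved. The work goes in short steps, Python scripts to look and compute and a tool call to move; the robot and the scene stay as the last step left them, time stands still between calls to the robot, and variables do not carry over. Pictures are saved under pics/ and viewed, at most 10 in all, crops included, and the job is handed in when it is done.

Besides the shell and the picture viewer there is one more tool, called after "Request:" by a JSON object that holds its "method" and its "body". servo_tool: Moves the arm, as the interface text tells. Its arguments: {"type":"object","properties":{"deltas":{"type":"array","items":{"type":"array","items":{"type":"number"}}},"squeeze":{"type":"number"}},"required":["deltas"]}

```bash
mkdir -p pics; cat > h.py <<'E'
import numpy as np, cv2
from station import bot
def cloud(c):
    z=c["z_map"]; f=240/np.tan(np.radians(c["fovy"])/2)
    v,u=np.mgrid[0:480,0:640]
    P=np.stack([(u-c["cx"])/f*z,-(v-c["cy"])/f*z,-z],-1)
    M=np.array(c["pose"]); W=P@M[:3,:3].T+M[:3,3]; W[z==0]=np.nan
    return W
def proj(c,p):
    M=np.array(c["pose"]); q=M[:3,:3].T@(np.array(p)-M[:3,3]); f=240/np.tan(np.radians(c["fovy"])/2)
    return np.array([c["cx"]+f*q[0]/-q[2], c["cy"]-f*q[1]/-q[2]])
E
python3 - <<'E'
from h import *
ims=[]
for n in("top","scene"):
    c=bot.capture(n); ims.append(c)
    cv2.imwrite(f"pics/{n}0.png",c["color"]); print(n,c["fovy"],c["cx"],c["cy"],[k for k in c],np.round(c["pose"],3).tolist())
    for t in("rake","rake_grip","block","rack","pin0"):
        for d in bot.look_for(c,t)[:6]: print(t,round(d["p"],2),np.round(d["position"],3),proj(c,d["position"]).round())
print(bot.get_state())
E
```

```text
top 53.868286844471335 324.5883740839868 238.07467573660242 ['color', 'z_map', 'fovy', 'cx', 'cy', 'pose', 'shot'] [[0.024, 0.981, -0.193, 0.328], [-1.0, 0.021, -0.019, 0.085], [-0.015, 0.193, 0.981, 1.195], [0.0, 0.0, 0.0, 1.0]]
rake 0.75 [0.363 0.4   0.14 ] [190. 311.]
rake 0.69 [0.38  0.589 0.107] [114. 303.]
rake 0.55 [0.541 0.334 0.107] [228. 237.]
rake_grip 0.97 [0.366 0.402 0.14 ] [189. 310.]
rake_grip 0.77 [0.385 0.586 0.107] [115. 301.]
rake_grip 0.68 [0.542 0.33  0.107] [230. 236.]
block 0.97 [0.522 0.315 0.046] [241. 249.]
rack 0.63 [ 0.558 -0.097  0.023] [406. 240.]
pin0 0.61 [0.363 0.148 0.01 ] [307. 316.]
pin0 0.52 [ 0.546 -0.026  0.024] [378. 244.]
pin0 0.5 [ 0.558 -0.146  0.028] [426. 240.]
pin0 0.45 [ 0.534 -0.052  0.032] [388. 248.]
pin0 0.4 [ 0.556 -0.09   0.024] [403. 241.]
scene 49.02919597935147 318.829722274688 238.3281933713318 ['color', 'z_map', 'fovy', 'cx', 'cy', 'pose', 'shot'] [[0.844, -0.373, 0.386, 1.091], [0.537, 0.595, -0.599, -0.715], [-0.006, 0.712, 0.702, 1.023], [0.0, 0.0, 0.0, 1.0]]
rake 0.92 [0.389 0.576 0.073] [351. 130.]
rake 0.8 [0.555 0.328 
[... 521 characters left out ...]
 0.6, 'qpos': array([ 1.14637899e+00,  2.99907143e-01,  1.52100757e+00, -2.73036643e-05,
        1.32074285e+00, -6.66268815e-02]), 'joint_velocities': array([ 0.00121999,  0.00054915, -0.00155461, -0.00079765, -0.00154943,
        0.00102071]), 'joint_efforts': array([ 3.89485103e-04, -5.31478143e+01, -3.52821136e+01,  7.08426093e-02,
        2.14461592e-02, -9.04487229e-05]), 'tcp_pos': array([0.19262597, 0.51513899, 0.21343846]), 'orientation': array([ 4.94150717e-06,  1.77939214e-01,  9.84041480e-01, -3.46981320e-05]), 'force': array([ 0.10289116, -0.34723409, -0.02494207]), 'wrist_torque': array([ 0.00188372,  0.05217931, -0.04197112]), 'finger_force': 0.0, 'width': 0.09414202641585959}
```

View pics/top0.png

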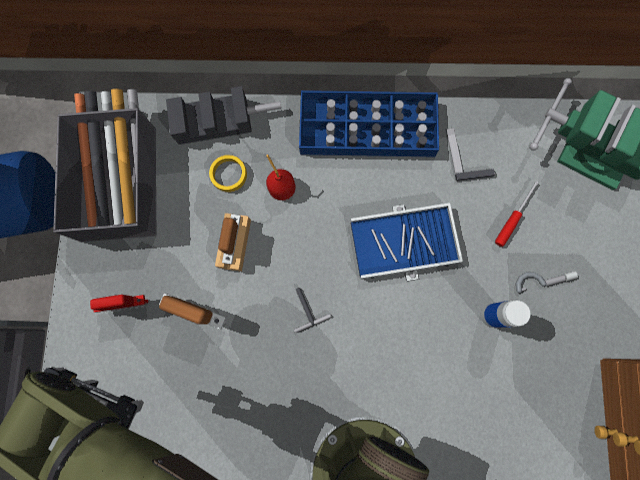

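View pics/scene0.png

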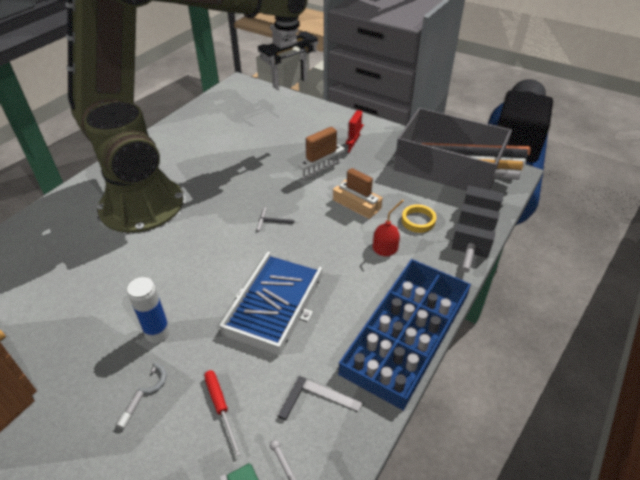

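Candidates in the top picture are the red rake (118,302), the larger brown rake (188,310) and the smaller brown rake standing in the block (230,237). The one in the block fits: not red, and the smaller. I'll confirm it in a crop and measure.

```bash
cat > m.py <<'E'
from h import *
def rect(P):
    r=cv2.minAreaRect((P[:,:2]*1000).astype(np.float32)); return np.round(r[0],1),np.round(r[1],1),round(r[2],1),len(P)
def sel(W,cx,cy,r,z0,z1):
    m=(abs(W[...,0]-cx)<r)&(abs(W[...,1]-cy)<r)&(W[...,2]>z0)&(W[...,2]<z1)
    # largest blob
    n,l,s,_=cv2.connectedComponentsWithStats(m.astype(np.uint8)); 
    k=1+np.argmax(s[1:,4]); return W[l==k]
E
python3 - <<'E'
from m import *
for n in("top","scene"):
    c=bot.capture(n); W=cloud(c)
    for nm,cx,cy in(("small",.545,.325),("big",.37,.40)):
        P=sel(W,cx,cy,.09,.085,.16); print(n,nm,"grip",rect(P),np.percentile(P[:,2],[5,50,95]).round(4))
        Q=P[P[:,2]>np.median(P[:,2])-.006]; print("  top only",rect(Q))
    P=sel(W,.545,.325,.1,.030,.06); print("block+bar",rect(P),np.percentile(P[:,2],[5,50,95]).round(4))
    m=(abs(W[...,0]-.56)<.15)&(abs(W[...,1]+.09)<.19)&(W[...,2]>.030)&(W[...,2]<.042)
    P=W[m]; print("rack hi",rect(P),np.percentile(P[:,2],[5,50,95]).round(4))
    m=(abs(W[...,0]-.56)<.15)&(abs(W[...,1]+.09)<.19)&(W[...,2]>.012)&(W[...,2]<.042)
    P=W[m]; r=cv2.minAreaRect((P[:,:2]*1000).astype(np.float32)); print("rack all",rect(P), cv2.boxPoints(r).round(0).tolist())
    if n=="top":
        im=c["color"]
        a=cv2.resize(im[190:345,80:260],None,fx=2.2,fy=2.2,interpolation=cv2.INTER_CUBIC); b=cv2.resize(im[195:290,340:475],None,fx=2.9,fy=2.9,interpolation=cv2.INTER_CUBIC)
        h=max(a.shape[0],b.shape[0]); o=np.zeros((h,a.shape[1]+b.shape[1],3),np.uint8); o[:a.shape[0],:a.shape[1]]=a;o[:b.shape[0],a.shape[1]:]=b
        cv2.imwrite("pics/crop.png",o); print(o.shape)
E
```

```text
top small grip (array([545.9, 339.3]), array([27.3, 80.7]), 83.5, 442) [0.0921 0.1125 0.1162]
  top only (array([545.5, 339.4]), array([27.2, 79.9]), 83.5, 363)
top big grip (array([366.8, 420.4]), array([104.8,  34.1]), 70.2, 826) [0.1022 0.1397 0.144 ]
  top only (array([366.9, 420.9]), array([103.8,  33.7]), 70.6, 686)
block+bar (array([542.5, 340.3]), array([ 61.7, 136.6]), 83.1, 795) [0.0366 0.0425 0.0537]
rack hi (array([555.6, -95.2]), array([153. , 253.8]), 10.5, 756) [0.0308 0.0353 0.0391]
rack all (array([554.7, -94.9]), array([183. , 254.6]), 10.4, 6214) [[442.0, 14.0], [488.0, -237.0], [668.0, -204.0], [622.0, 47.0]]
(341, 788, 3)
scene small grip (array([550.6, 336.9]), array([29.8, 82.4]), 83.1, 347) [0.0882 0.1079 0.116 ]
  top only (array([550.6, 336.7]), array([29. , 82.5]), 82.1, 224)
scene big grip (array([372.8, 418.5]), array([108.8,  40.1]), 69.6, 667) [0.0893 0.1237 0.1423]
  top only (array([372., 419.]), array([108.9,  39.3]), 70.3, 384)
block+bar (array([543.6, 338.3]), array([ 67.4, 141.2]), 84.1, 603) [0.0326 0.0425 0.0563]
rack hi (array([557.7, -95.9]), array([154.4, 258. ]), 10.4, 786) [0.0305 0.0347 0.0379]
rack all (array([558.5, -94.8]), array([156.4, 260. ]), 10.4, 5608) [[458.0, 19.0], [505.0, -237.0], [659.0, -209.0], [612.0, 47.0]]
```

View pics/crop.png

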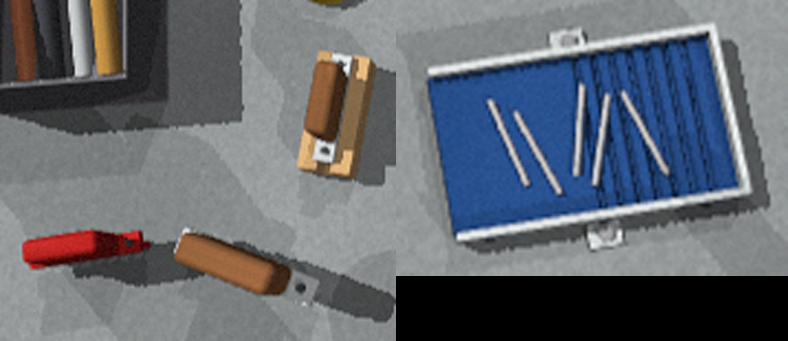

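The crop confirms it: the small brown rake stands in the wooden block (crop 325,100). It measures 80x27 mm and 114 mm high, as described, while the other brown one is 104x34 mm and 140 mm high. The rack's open end faces left (world +y), with the pins between. Approaching now.

Request:
{"method": "servo_tool", "body": {"deltas": [[3.5,-1.7,0,0,0,2.8,7],[3.5,-1.7,0,0,0,2.8,7],[3.5,-1.7,0,0,0,2.8,7],[3.5,-1.7,0,0,0,2.8,7],[3.5,-1.7,0,0,0,2.8,7]]}}

```text
clock: 1.2
tcp_pos: [0.3689, 0.4293, 0.2135]
orientation: [0.0, 0.056, 0.998, 0.0]
force: [-0.0, 0.8, 0.4]
width: 0.0699
finger_force: 0.0
```

Request:
{"method": "servo_tool", "body": {"deltas": [[3.5,-1.8,0,0,0,0,7],[3.5,-1.8,0,0,0,0,7],[3.5,-1.8,0,0,0,0,7],[3.5,-1.8,0,0,0,0,7],[3.4,-1.8,0,0,0,0,7]]}}

```text
clock: 1.7
tcp_pos: [0.543, 0.3391, 0.2135]
orientation: [0.0, 0.057, 0.998, 0.0]
force: [0.0, 0.9, -0.1]
width: 0.0701
finger_force: 0.0
```

Request:
{"method": "servo_tool", "body": {"deltas": [[0,0,0,0,0,0,7],[0,0,0,0,0,0,7]]}}

```text
clock: 1.9
tcp_pos: [0.5418, 0.3398, 0.213]
orientation: [-0.0, 0.057, 0.998, -0.0]
force: [-0.1, -0.7, -0.1]
width: 0.0699
finger_force: 0.0
```

```bash
python3 - <<'E'
from m import *
from scipy.spatial.transform import Rotation as R
c=bot.capture("wrist"); cv2.imwrite("pics/w1.png",c["color"]); W=cloud(c)
s=bot.get_state(); q=s["orientation"]; r=R.from_quat([q[1],q[2],q[3],q[0]]).as_matrix(); print(s["tcp_pos"],r.round(3).tolist())
P=sel(W,.547,.338,.09,.105,.125); print(rect(P),np.percentile(P[:,2],[5,50,95]).round(4))
for d in bot.look_for(c,"rake_grip"): print(d)
E
```

```text
[0.54118243 0.3404112  0.21327561] [[-0.994, 0.113, -0.0], [0.113, 0.994, -0.0], [0.0, -0.0, -1.0]]
(array([546. , 339.8]), array([25.7, 78.3]), 82.8, 3851) [0.108  0.1122 0.1136]
{'position': [0.3991, 0.5533, 0.0458], 'p': 0.8}
{'position': [0.3892, 0.4548, 0.0601], 'p': 0.72}
{'position': [0.5324, 0.3363, 0.1081], 'p': 0.62}
{'position': [0.698, 0.3719, 0.0231], 'p': 0.47}
```

Request:
{"method": "servo_tool", "body": {"deltas": [[0.3,0,-2.5,0,0,0,6],[0.2,-0.05,-2.5,0,0,0,6],[0,0,-2.5,0,0,0,6],[0,0,-2,0,0,0,6],[0,0,-1.5,0,0,0,6]]}}

```text
clock: 2.5
tcp_pos: [0.5454, 0.3404, 0.1024]
orientation: [-0.0, 0.056, 0.998, -0.0]
force: [0.6, -0.4, 0.3]
width: 0.0599
finger_force: 0.0
```

Request:
{"method": "servo_tool", "body": {"deltas": [[0,0,-1.3,0,0,0,6],[0,0,-1,0,0,0,6],[0,0,0,0,0,0,6],[0,0,0,0,0,0,3.5],[0,0,0,0,0,0,3.2]], "squeeze": 10}}

```text
clock: 3.0
tcp_pos: [0.547, 0.3399, 0.0814]
orientation: [0.001, 0.057, 0.998, 0.0]
force: [-0.2, -0.5, -0.4]
width: 0.0473
finger_force: 0.0
```

Request:
{"method": "servo_tool", "body": {"deltas": [[0,0,0,0,0,0,2.9],[0,0,0,0,0,0,2.6],[0,0,0,0,0,0,2.4],[0,0,0,0,0,0,2.2],[0,0,0,0,0,0,2]], "squeeze": 10}}

```text
clock: 3.5
tcp_pos: [0.5467, 0.3397, 0.0807]
orientation: [0.0, 0.057, 0.998, 0.0]
force: [-1.1, -0.5, 3.4]
width: 0.0258
finger_force: 10.0
```

Request:
{"method": "servo_tool", "body": {"deltas": [[0,0,0,0,0,0,2],[0,0,0,0,0,0,2],[0,0,0.5,0,0,0,2],[0,0,1,0,0,0,2],[0,0,1.5,0,0,0,2]], "squeeze": 45}}

```text
clock: 4.0
tcp_pos: [0.5462, 0.3395, 0.1106]
orientation: [-0.001, 0.057, 0.998, -0.0]
force: [0.2, -0.9, -2.2]
width: 0.0257
finger_force: 45.0
```

Request:
{"method": "servo_tool", "body": {"deltas": [[0,0,1.5,0,0,0,2],[0,0,1.5,0,0,0,2],[0,0,1,0,0,0,2],[0,0,0,0,0,0,2],[0,0,0,0,0,0,2]]}}

```text
clock: 4.5
tcp_pos: [0.5465, 0.3396, 0.1502]
orientation: [-0.0, 0.057, 0.998, -0.0]
force: [0.4, -0.5, -3.1]
width: 0.0259
finger_force: 45.0
```

```bash
python3 - <<'E'
from m import *
s=bot.get_state(); print(s["tcp_pos"],s["force"],s["wrist_torque"],s["width"],s["finger_force"])
c=bot.capture("top"); W=cloud(c)
P=sel(W,.546,.34,.13,.03,.06); print("block",rect(P))
P=sel(W,.545,.34,.11,.09,.122); print("bar",rect(P),np.percentile(P[:,2],[5,50,95]).round(4))
c=bot.capture("scene"); cv2.imwrite("pics/s2.png",cv2.resize(c["color"][80:320,230:450],None,fx=2.4,fy=2.4,interpolation=cv2.INTER_CUBIC))
E
```

```text
[0.54647161 0.33958984 0.15021122] [ 0.41529135 -0.49495966 -3.11441903] [0.06125219 0.0102355  0.03935829] 0.025915593106614353 44.993412494659424
block (array([666. , 233.1]), array([45.4, 12.1]), 80.0, 91)
bar (array([604.5, 322.5]), array([2.1, 0. ]), 99.5, 2) [0.1189 0.1195 0.12  ]
```

View pics/s2.png

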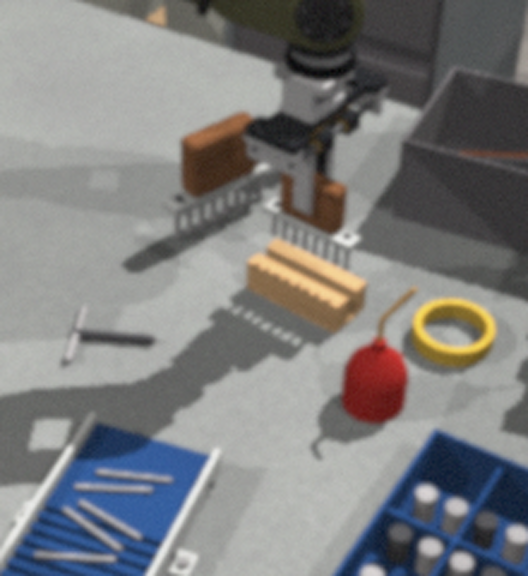

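The rake hangs upright in the gripper above the block (crop 305,215), and the pins in the rack are undisturbed. Next, over the bare end.

Request:
{"method": "servo_tool", "body": {"deltas": [[0,-2.5,0,0,0,1,2],[-0.1,-4,0,0,0,2,2],[-0.1,-4,0,0,0,2,2],[-0.1,-4,0,0,0,2,2],[-0.1,-4,0,0,0,2,2]]}}

```text
clock: 5.1
tcp_pos: [0.5421, 0.1531, 0.1498]
orientation: [-0.001, -0.023, 1.0, -0.0]
force: [1.4, -0.3, -3.1]
width: 0.0256
finger_force: 45.0
```

Request:
{"method": "servo_tool", "body": {"deltas": [[-0.1,-4,0,0,0,2,2],[-0.2,-4,0,0,0,2,2],[-0.2,-4,0,0,0,2,2],[-0.2,-2,-1,0,0,1.9,2],[0,0,-1,0,0,0,2]]}}

```text
clock: 5.6
tcp_pos: [0.5353, 0.0124, 0.1299]
orientation: [-0.0, -0.09, 0.996, -0.0]
force: [1.4, 0.5, -2.8]
width: 0.026
finger_force: 45.0
```

Request:
{"method": "servo_tool", "body": {"deltas": [[0,0,-0.5,0,0,0,2],[0,0,0,0,0,0,2],[0,0,0,0,0,0,2]]}}

```text
clock: 5.9
tcp_pos: [0.5357, 0.0156, 0.1255]
orientation: [-0.0, -0.091, 0.996, 0.0]
force: [0.6, 0.6, -3.0]
width: 0.0257
finger_force: 45.0
```

```bash
cat > st.py <<'E'
from m import *
from scipy.spatial.transform import Rotation as R
O=np.array([.5571,-.0985]); a=np.radians(10.4); ex=np.array([np.cos(a),np.sin(a)]); ey=np.array([-np.sin(a),np.cos(a)])
def rk(p): d=np.asarray(p)[...,:2]-O; return np.stack([d@ex,d@ey],-1)*1000
def st():
    s=bot.get_state(); q=s["orientation"]; r=R.from_quat([q[1],q[2],q[3],q[0]]).as_matrix()
    print(s["clock"],"tcp",s["tcp_pos"].round(4),"rack",rk(s["tcp_pos"]).round(1),"yaw",np.degrees(np.arctan2(r[1,1],r[0,1])).round(2),"tilt",r[:2,2].round(4),"F",s["force"].round(2),"T",s["wrist_torque"].round(2))
E
python3 - <<'E'
from st import *
st()
c=bot.capture("scene"); cv2.imwrite("pics/s3.png",cv2.resize(c["color"][180:370,190:350],None,fx=3,fy=3,interpolation=cv2.INTER_CUBIC))
W=cloud(c);M=(W[...,2]>.03)&(W[...,2]<.042)&(abs(W[...,0]-.56)<.15)&(abs(W[...,1]+.09)<.16)
P=W[M]; Q=rk(P); print("inner/outer x",np.percentile(Q[:,0],[1,99]),"y",np.percentile(Q[:,1],[1,99]))
E
```

```text
5.9 tcp [0.5357 0.0156 0.1255] rack [ -0.4 116. ] yaw 100.45 tilt [-0.0002  0.0001] F [ 0.59  0.61 -2.96] T [ 0.03  0.03 -0.02]
inner/outer x [-75.28246195  77.7042288 ] y [-124.87143508  125.74909251]
```

View pics/s3.png

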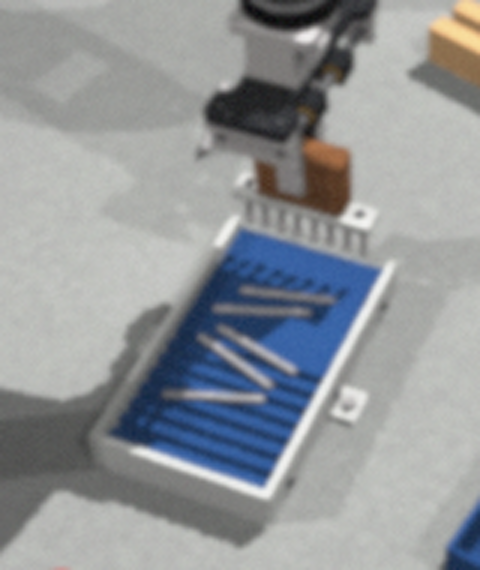

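The tines (crop 305,230) are centred between the cheeks, behind all the pins. Lowering, then a slow touchdown.

Request:
{"method": "servo_tool", "body": {"deltas": [[0,0,-0.8,0,0,0,2],[0,0,-0.8,0,0,0,2],[0,0,-0.5,0,0,0,2],[0,0,-0.2,0,0,0,2],[0,0,0,0,0,0,2]]}}

```text
clock: 6.45
tcp_pos: [0.5355, 0.0147, 0.102]
orientation: [-0.0, -0.091, 0.996, 0.0]
force: [0.4, -0.1, -3.8]
width: 0.0257
finger_force: 45.0
```

Request:
{"method": "servo_tool", "body": {"deltas": [[0,0,-0.1,0,0,0,2],[0,0,-0.1,0,0,0,2],[0,0,-0.1,0,0,0,2],[0,0,0,0,0,0,2]]}}

```text
clock: 6.85
tcp_pos: [0.5356, 0.0147, 0.0994]
orientation: [-0.0, -0.091, 0.996, -0.0]
force: [0.6, 0.3, -2.6]
width: 0.0257
finger_force: 45.0
```

Expected contact is near TCP z = 0.097.

Request:
{"method": "servo_tool", "body": {"deltas": [[0,0,-0.05,0,0,0,2],[0,0,-0.05,0,0,0,2],[0,0,-0.05,0,0,0,2],[0,0,0,0,0,0,2]]}}

```text
clock: 7.25
tcp_pos: [0.5356, 0.0147, 0.0979]
orientation: [-0.0, -0.091, 0.996, 0.0]
force: [0.0, -0.2, -3.5]
width: 0.0259
finger_force: 45.0
```

Request:
{"method": "servo_tool", "body": {"deltas": [[0,0,-0.03,0,0,0,2],[0,0,-0.03,0,0,0,2],[0,0,0,0,0,0,2]]}}

```text
clock: 7.55
tcp_pos: [0.5356, 0.0147, 0.0973]
orientation: [-0.0, -0.091, 0.996, 0.0]
force: [0.0, -0.6, -2.7]
width: 0.0261
finger_force: 45.0
```

Request:
{"method": "servo_tool", "body": {"deltas": [[0,0,-0.03,0,0,0,2],[0,0,0,0,0,0,2]]}}

```text
clock: 7.75
tcp_pos: [0.5356, 0.0147, 0.097]
orientation: [-0.0, -0.091, 0.996, -0.0]
force: [-0.6, 0.3, -2.8]
width: 0.0258
finger_force: 45.0
```

Request:
{"method": "servo_tool", "body": {"deltas": [[0,0,-0.03,0,0,0,2],[0,0,0,0,0,0,2]]}}

```text
clock: 7.95
tcp_pos: [0.5356, 0.0147, 0.0967]
orientation: [-0.0, -0.091, 0.996, -0.0]
force: [0.9, -0.2, -2.6]
width: 0.0259
finger_force: 45.0
```

Request:
{"method": "servo_tool", "body": {"deltas": [[0,0,-0.02,0,0,0,2],[0,0,0,0,0,0,2]]}}

```text
clock: 8.15
tcp_pos: [0.5356, 0.0147, 0.0966]
orientation: [0.0, -0.091, 0.996, -0.0]
force: [-1.5, 0.2, -2.1]
width: 0.0259
finger_force: 45.0
```

Request:
{"method": "servo_tool", "body": {"deltas": [[0,0,-0.03,0,0,0,2],[0,0,0,0,0,0,2]]}}

```text
clock: 8.35
tcp_pos: [0.5357, 0.0147, 0.0965]
orientation: [0.0, -0.091, 0.996, -0.0]
force: [-2.0, 0.8, 2.9]
width: 0.0252
finger_force: 45.0
```

Request:
{"method": "servo_tool", "body": {"deltas": [[0,0,-0.03,0,0,0,2],[0,0,0,0,0,0,2]]}}

```text
clock: 8.55
tcp_pos: [0.5357, 0.0147, 0.0965]
orientation: [0.0, -0.091, 0.996, -0.0]
force: [-3.3, 0.1, 6.1]
width: 0.0259
finger_force: 45.0
```

Request:
{"method": "servo_tool", "body": {"deltas": [[0,0,-0.02,0,0,0,2],[0,0,0,0,0,0,2]]}}

```text
clock: 8.75
tcp_pos: [0.5358, 0.0146, 0.0964]
orientation: [0.0, -0.091, 0.996, -0.0]
force: [-3.7, 1.0, 8.6]
width: 0.0255
finger_force: 45.0
```

Touchdown at z ≈ 0.0966. Easing to a light contact and starting the drag.

Request:
{"method": "servo_tool", "body": {"deltas": [[0,0,0.03,0,0,0,2],[0.037,-0.2,0,0,0,0,2],[0.055,-0.3,0,0,0,0,2],[0.055,-0.3,0,0,0,0,2],[0.055,-0.3,0,0,0,0,2]]}}

```text
clock: 9.25
tcp_pos: [0.5381, 0.0039, 0.0964]
orientation: [0.001, -0.091, 0.996, 0.0]
force: [-0.7, 4.1, 5.0]
width: 0.0259
finger_force: 45.0
```

Request:
{"method": "servo_tool", "body": {"deltas": [[0.055,-0.3,0,0,0,0,2],[0.055,-0.3,0,0,0,0,2],[0.055,-0.3,0,0,0,0,2],[0.055,-0.3,0,0,0,0,2],[0.055,-0.3,0,0,0,0,2]]}}

```text
clock: 9.75
tcp_pos: [0.5408, -0.0111, 0.0965]
orientation: [0.001, -0.091, 0.996, 0.0]
force: [-1.5, 3.9, 6.0]
width: 0.0258
finger_force: 45.0
```

Request:
{"method": "servo_tool", "body": {"deltas": [[0.055,-0.3,0,0,0,0,2],[0.055,-0.3,0,0,0,0,2],[0.055,-0.3,0,0,0,0,2],[0.055,-0.3,0,0,0,0,2],[0.055,-0.3,0,0,0,0,2]]}}

```text
clock: 10.25
tcp_pos: [0.5436, -0.0262, 0.0965]
orientation: [0.001, -0.091, 0.996, 0.0]
force: [-0.5, 4.3, 5.5]
width: 0.0258
finger_force: 45.0
```

Request:
{"method": "servo_tool", "body": {"deltas": [[0.055,-0.3,0,0,0,0,2],[0.055,-0.3,0,0,0,0,2],[0.055,-0.3,0,0,0,0,2],[0.055,-0.3,0,0,0,0,2],[0.055,-0.3,0,0,0,0,2]]}}

```text
clock: 10.75
tcp_pos: [0.5463, -0.0412, 0.0965]
orientation: [0.001, -0.091, 0.996, 0.0]
force: [-0.1, 3.8, 5.0]
width: 0.0255
finger_force: 45.0
```

Request:
{"method": "servo_tool", "body": {"deltas": [[0.055,-0.3,0,0,0,0,2],[0.055,-0.3,0,0,0,0,2],[0.055,-0.3,0,0,0,0,2],[0.055,-0.3,0,0,0,0,2],[0.055,-0.3,0,0,0,0,2]]}}

```text
clock: 11.25
tcp_pos: [0.5491, -0.0562, 0.0965]
orientation: [0.001, -0.091, 0.996, 0.0]
force: [-1.2, 3.4, 4.5]
width: 0.0259
finger_force: 45.0
```

Request:
{"method": "servo_tool", "body": {"deltas": [[0.055,-0.3,0,0,0,0,2],[0.055,-0.3,0,0,0,0,2],[0.055,-0.3,0,0,0,0,2],[0.055,-0.3,0,0,0,0,2],[0.055,-0.3,0,0,0,0,2]]}}

```text
clock: 11.75
tcp_pos: [0.5518, -0.0711, 0.0965]
orientation: [0.001, -0.091, 0.996, 0.0]
force: [-0.4, 4.1, 6.0]
width: 0.0256
finger_force: 45.0
```

```bash
python3 - <<'E'
from st import *
st()
c=bot.capture("scene"); cv2.imwrite("pics/s4.png",cv2.resize(c["color"][220:370,200:340],None,fx=4,fy=4,interpolation=cv2.INTER_CUBIC))
E
```

```text
11.75 tcp [ 0.5518 -0.0711  0.0965] rack [-0.3 27.9] yaw 100.4 tilt [0.0011 0.0007] F [-0.35  4.11  6.03] T [ 1.12  0.28 -0.02]
```

View pics/s4.png

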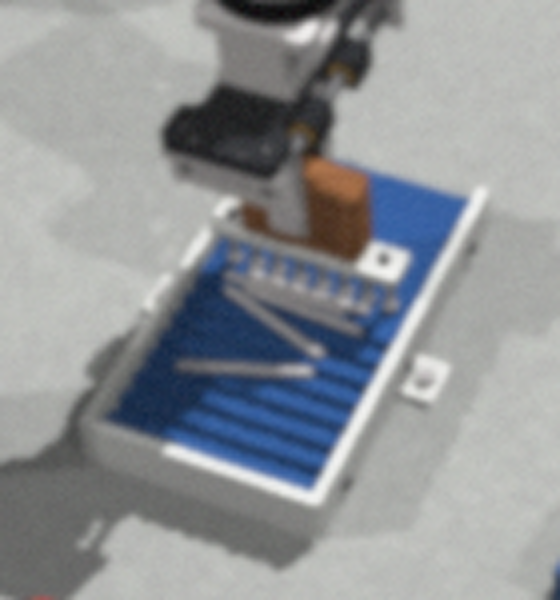

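Pins gather ahead of the balls (crop 300,300), aligning with the row and with none behind. Continuing into the grooves.

Request:
{"method": "servo_tool", "body": {"deltas": [[0.046,-0.25,0,0,0,0,2],[0.046,-0.25,0,0,0,0,2],[0.046,-0.25,0,0,0,0,2],[0.046,-0.25,0,0,0,0,2],[0.046,-0.25,0,0,0,0,2]]}}

```text
clock: 12.3
tcp_pos: [0.5541, -0.0837, 0.0965]
orientation: [0.001, -0.091, 0.996, 0.0]
force: [-0.1, 4.5, 6.2]
width: 0.0257
finger_force: 45.0
```

Request:
{"method": "servo_tool", "body": {"deltas": [[0.046,-0.25,0,0,0,0,2],[0.046,-0.25,0,0,0,0,2],[0.046,-0.25,0,0,0,0,2],[0.046,-0.25,0,0,0,0,2],[0.046,-0.25,0,0,0,0,2]]}}

```text
clock: 12.8
tcp_pos: [0.5563, -0.0964, 0.0962]
orientation: [0.0, -0.091, 0.996, 0.0]
force: [-1.0, 4.4, 4.0]
width: 0.0258
finger_force: 45.0
```

Request:
{"method": "servo_tool", "body": {"deltas": [[0.046,-0.25,0,0,0,0,2],[0.046,-0.25,0,0,0,0,2],[0.046,-0.25,0,0,0,0,2],[0.046,-0.25,0,0,0,0,2]]}}

```text
clock: 13.2
tcp_pos: [0.5581, -0.1061, 0.0965]
orientation: [0.0, -0.091, 0.996, 0.0]
force: [-0.3, 5.7, 6.8]
width: 0.0256
finger_force: 45.0
```

```bash
cat > pins.py <<'E'
from st import *
def pins(n="scene",save=None):
    """bright, unsaturated pixels lying on the deck, as rack-frame rects"""
    c=bot.capture(n); W=cloud(c); Q=rk(W); hsv=cv2.cvtColor(c["color"],cv2.COLOR_BGR2HSV)
    m=(abs(Q[...,0])<66)&(Q[...,1]>-115)&(Q[...,1]<128)&(W[...,2]<.033)&(W[...,2]>.008)&(hsv[...,1]<110)&(hsv[...,2]>70)
    k,l,s,_=cv2.connectedComponentsWithStats(m.astype(np.uint8))
    for i in range(1,k):
        if s[i,4]<25: continue
        P=Q[l==i]; v=np.cov(P.T); w,e=np.linalg.eigh(v); d=e[:,1]
        print(n,s[i,4],"c",P.mean(0).round(1),"ang",round((np.degrees(np.arctan2(d[1],d[0]))+90)%180-90,1),"len",np.ptp(P@d).round(0),"wid",np.ptp(P@e[:,0]).round(0),"z",np.median(W[l==i][:,2]).round(4))
    if save:
        cv2.imwrite(save,cv2.resize(c["color"][220:370,200:340],None,fx=4,fy=4,interpolation=cv2.INTER_CUBIC))
E
python3 -c "
from pins import *
st(); pins('scene','pics/s5.png'); pins('top')"
```

```text
13.2 tcp [ 0.5581 -0.1061  0.0965] rack [-0.4 -7.7] yaw 100.39 tilt [0.0008 0.0007] F [-0.28  5.67  6.8 ] T [ 1.25  0.3  -0.02]
scene 631 c [  4.9 -13.4] ang 35.8 len 192.0 wid 119.0 z 0.0236
scene 125 c [ 12.  -97.9] ang 13.6 len 143.0 wid 64.0 z 0.0208
```

Request:
{"method": "servo_tool", "body": {"deltas": [[0.046,-0.25,0,0,0,0,2],[0.046,-0.25,0,0,0,0,2],[0.046,-0.25,0,0,0,0,2],[0.046,-0.25,0,0,0,0,2],[0.046,-0.25,0,0,0,0,2]]}}

```text
clock: 13.8
tcp_pos: [0.5604, -0.1188, 0.0964]
orientation: [0.0, -0.091, 0.996, 0.0]
force: [-1.2, 5.5, 8.7]
width: 0.0261
finger_force: 45.0
```

Request:
{"method": "servo_tool", "body": {"deltas": [[0.046,-0.25,0,0,0,0,2],[0.046,-0.25,0,0,0,0,2],[0.046,-0.25,0,0,0,0,2],[0.046,-0.25,0,0,0,0,2],[0.046,-0.25,0,0,0,0,2]]}}

```text
clock: 14.3
tcp_pos: [0.5626, -0.1309, 0.0965]
orientation: [0.0, -0.091, 0.996, 0.001]
force: [-2.0, 3.8, 8.4]
width: 0.0253
finger_force: 45.0
```

Request:
{"method": "servo_tool", "body": {"deltas": [[0.046,-0.25,0,0,0,0,2],[0.046,-0.25,0,0,0,0,2],[0.046,-0.25,0,0,0,0,2]]}}

```text
clock: 14.6
tcp_pos: [0.564, -0.1388, 0.0964]
orientation: [0.0, -0.091, 0.996, 0.0]
force: [-0.3, 5.4, 7.6]
width: 0.0258
finger_force: 45.0
```

```bash
python3 -c "
from pins import *
st(); pins('scene','pics/s6.png')"
```

```text
14.6 tcp [ 0.564  -0.1388  0.0964] rack [ -0.4 -40.9] yaw 100.4 tilt [0.0005 0.0005] F [-0.31  5.37  7.58] T [ 1.36  0.22 -0.03]
scene 189 c [ 31.8 -53.8] ang 66.3 len 258.0 wid 118.0 z 0.021
scene 401 c [  3.5 -40.4] ang 9.8 len 120.0 wid 68.0 z 0.0229
```

View pics/s6.png

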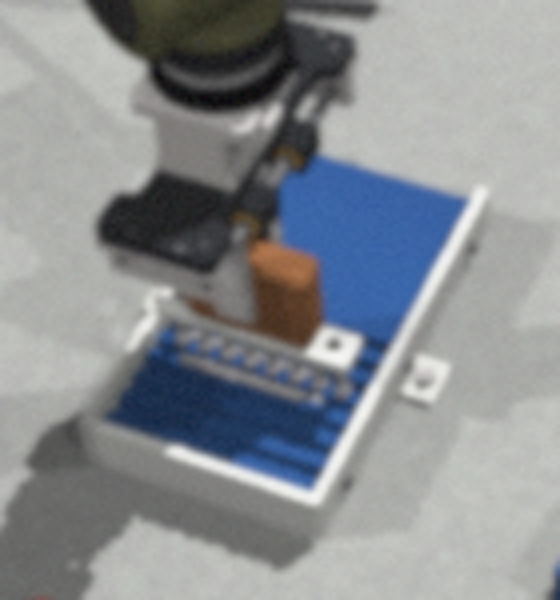

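One pin lies straight ahead of the row (crop 255,380) and nothing has been left on the bare deck. Continuing past the fifth groove.

Request:
{"method": "servo_tool", "body": {"deltas": [[0.046,-0.25,0,0,0,0,2],[0.046,-0.25,0,0,0,0,2],[0.046,-0.25,0,0,0,0,2],[0.046,-0.25,0,0,0,0,2],[0.046,-0.25,0,0,0,0,2]]}}

```text
clock: 15.15
tcp_pos: [0.5663, -0.1513, 0.0964]
orientation: [0.0, -0.091, 0.996, 0.0]
force: [-0.9, 5.6, 8.5]
width: 0.0258
finger_force: 45.0
```

Request:
{"method": "servo_tool", "body": {"deltas": [[0.046,-0.25,0,0,0,0,2],[0.046,-0.25,0,0,0,0,2],[0.046,-0.25,0,0,0,0,2],[0.046,-0.25,0,0,0,0,2],[0.046,-0.25,0,0,0,0,2]]}}

```text
clock: 15.65
tcp_pos: [0.5686, -0.1638, 0.0965]
orientation: [0.0, -0.091, 0.996, 0.0]
force: [0.4, 0.7, 3.1]
width: 0.0259
finger_force: 45.0
```

Request:
{"method": "servo_tool", "body": {"deltas": [[0.046,-0.25,0,0,0,0,2],[0.046,-0.25,0,0,0,0,2],[0.046,-0.25,0,0,0,0,2],[0.046,-0.25,0,0,0,0,2],[0.046,-0.25,0,0,0,0,2]]}}

```text
clock: 16.15
tcp_pos: [0.5705, -0.1768, 0.0956]
orientation: [-0.0, -0.091, 0.996, -0.0]
force: [0.3, -0.7, -2.6]
width: 0.0259
finger_force: 45.0
```

Request:
{"method": "servo_tool", "body": {"deltas": [[0.046,-0.25,0,0,0,0,2],[0.046,-0.25,0,0,0,0,2],[0,0,0,0,0,0,2]]}}

```text
clock: 16.45
tcp_pos: [0.5712, -0.1801, 0.0959]
orientation: [-0.001, -0.091, 0.996, 0.002]
force: [-4.3, 10.1, 8.5]
width: 0.0256
finger_force: 45.0
```

The tips have just dipped into the empty groove at -80, so the pins should be passed. Lifting and looking.

Request:
{"method": "servo_tool", "body": {"deltas": [[-0.04,0.2,0,0,0,0,2],[0,0,0.3,0,0,0,2],[0,0,1,0,0,0,2],[0,0,2,0,0,0,2],[0,0,2.5,0,0,0,2]]}}

```text
clock: 16.95
tcp_pos: [0.5707, -0.1795, 0.1543]
orientation: [-0.001, -0.091, 0.996, 0.0]
force: [-0.2, -0.3, -2.9]
width: 0.0258
finger_force: 45.0
```

Request:
{"method": "servo_tool", "body": {"deltas": [[-0.5,4,0.5,0,0,0,2],[-0.8,4.5,0,0,0,0,2],[-0.8,4.5,0,0,0,0,2],[-0.8,4.5,0,0,0,0,2],[-0.8,4.5,0,0,0,0,2]]}}

```text
clock: 17.45
tcp_pos: [0.5337, 0.042, 0.1597]
orientation: [0.0, -0.09, 0.996, -0.0]
force: [1.5, 0.3, -2.5]
width: 0.0258
finger_force: 45.0
```

```bash
python3 - <<'E'
from pins import *
st()
c=bot.capture("top"); W=cloud(c); a_=cv2.resize(c["color"][195:290,340:475],None,fx=4.2,fy=4.2,interpolation=cv2.INTER_CUBIC)
d=bot.capture("scene"); b=cv2.resize(d["color"][240:370,200:340],None,fx=1.6,fy=3.0,interpolation=cv2.INTER_CUBIC)
o=np.zeros((600,800,3),np.uint8); o[:a_.shape[0],:a_.shape[1]]=a_; o[:b.shape[0],567:567+b.shape[1]]=b; cv2.imwrite("pics/t7.png",o)
E
```

```text
17.45 tcp [0.5337 0.042  0.1597] rack [  2.4 142.4] yaw 100.37 tilt [ 0.0005 -0.0002] F [ 1.5   0.31 -2.47] T [ 0.01 -0.02  0.  ]
```

View pics/t7.png

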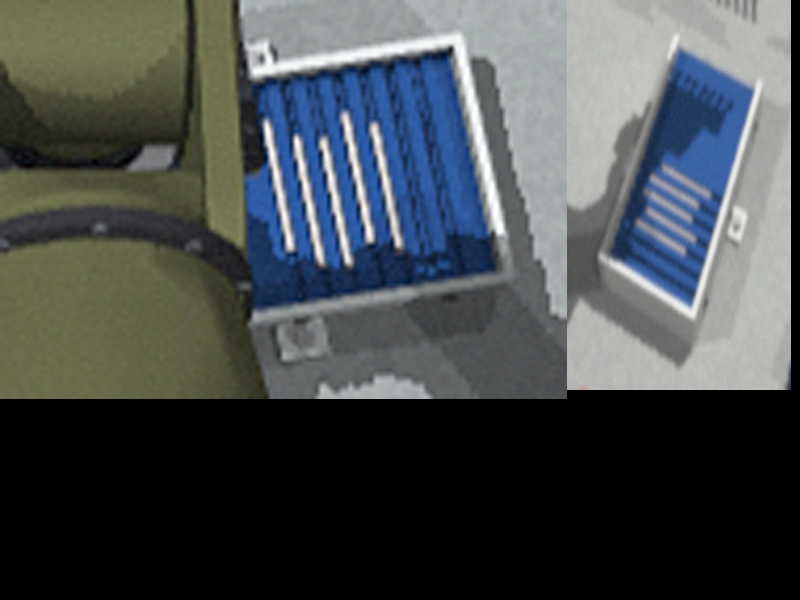

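All five pins lie straight in the first five grooves, one each (pins at x = 280–385 in the crop); the last two grooves are empty. Returning the rake.

Request:
{"method": "servo_tool", "body": {"deltas": [[0.2,4,0,0,0,-2,2],[0.2,4,0,0,0,-2.5,2],[0.2,4,0,0,0,-2.5,2],[0.2,4,0,0,0,-2.5,2],[0.2,4,0,0,0,-2.5,2]]}}

```text
clock: 18.05
tcp_pos: [0.5445, 0.2417, 0.1596]
orientation: [0.0, 0.015, 1.0, -0.0]
force: [1.0, -0.4, -2.7]
width: 0.0259
finger_force: 45.0
```

Request:
{"method": "servo_tool", "body": {"deltas": [[0.2,4,0,0,0,-2.5,2],[0.1,3,0,0,0,-2.4,2],[0,1.5,0,0,0,0,2],[0,0,0,0,0,0,2],[0,0,0,0,0,0,2]]}}

```text
clock: 18.55
tcp_pos: [0.5474, 0.3246, 0.159]
orientation: [-0.0, 0.056, 0.998, -0.0]
force: [0.9, -0.4, -2.7]
width: 0.0259
finger_force: 45.0
```

```bash
python3 - <<'E'
from st import *
st()
c=bot.capture("scene"); W=cloud(c)
P=sel(W,.546,.34,.13,.034,.05); print("block top",rect(P))
P=sel(W,.546,.34,.13,.115,.140); print("bar",rect(P))
P=sel(W,.546,.34,.13,.03,.068); print(rect(P))
E
```

```text
18.55 tcp [0.5474 0.3246 0.159 ] rack [ 66.9 417.9] yaw 83.52 tilt [-0.0003 -0.0006] F [ 0.94 -0.42 -2.74] T [-0.07  0.01  0.02]
block top (array([542.7, 319.4]), array([ 28.7, 138.3]), 82.7, 317)
bar (array([549.4, 322.1]), array([ 29.6, 125.4]), 84.7, 250)
(array([545.7, 338.5]), array([ 67. , 140.1]), 83.8, 701)
```

Request:
{"method": "servo_tool", "body": {"deltas": [[-0.05,1,-0.5,0,0,0,2],[0,0.5,-1.5,0,0,0,2],[0,0,-1,0,0,0,2],[0,0,0,0,0,0,2],[0,0,0,0,0,0,2]]}}

```text
clock: 19.1
tcp_pos: [0.5467, 0.3404, 0.1286]
orientation: [-0.0, 0.057, 0.998, -0.0]
force: [0.3, 1.0, -3.5]
width: 0.0259
finger_force: 45.0
```

```bash
python3 - <<'E'
from st import *
st()
c=bot.capture("scene"); cv2.imwrite("pics/s8.png",cv2.resize(c["color"][110:250,290:430],None,fx=4,fy=4,interpolation=cv2.INTER_CUBIC))
E
```

```text
19.1 tcp [0.5467 0.3404 0.1286] rack [ 69.  433.6] yaw 83.5 tilt [-0.0007 -0.0004] F [ 0.28  0.95 -3.46] T [-0.02 -0.01  0.01]
```

View pics/s8.png

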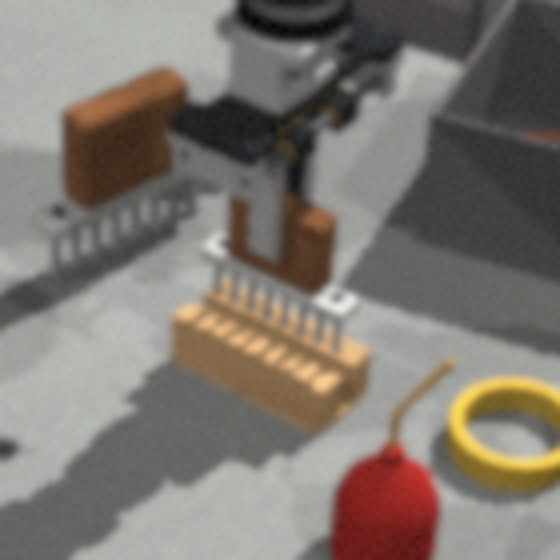

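The tines are above the slot, aligned with it (crop 280,305). Lowering slowly.

Request:
{"method": "servo_tool", "body": {"deltas": [[0,-0.06,-0.4,0,0,0,2],[0,0,-0.5,0,0,0,2],[0,0,-0.4,0,0,0,2],[0,0,-0.3,0,0,0,2],[0,0,-0.2,0,0,0,2]]}}

```text
clock: 19.65
tcp_pos: [0.5467, 0.34, 0.1106]
orientation: [-0.0, 0.057, 0.998, -0.0]
force: [-0.1, 0.3, -2.5]
width: 0.026
finger_force: 45.0
```

Request:
{"method": "servo_tool", "body": {"deltas": [[0,0,-0.5,0,0,0,2],[0,0,-0.5,0,0,0,2],[0,0,-0.5,0,0,0,2],[0,0,-0.4,0,0,0,2],[0,0,-0.2,0,0,0,2]]}}

```text
clock: 20.15
tcp_pos: [0.5466, 0.34, 0.0894]
orientation: [-0.0, 0.057, 0.998, -0.0]
force: [-0.4, 0.3, -3.1]
width: 0.0258
finger_force: 45.0
```

Request:
{"method": "servo_tool", "body": {"deltas": [[0,0,-0.2,0,0,0,2],[0,0,-0.2,0,0,0,2],[0,0,-0.1,0,0,0,2],[0,0,0,0,0,0,2]]}}

```text
clock: 20.55
tcp_pos: [0.5467, 0.34, 0.085]
orientation: [-0.0, 0.057, 0.998, -0.0]
force: [0.3, -0.5, -3.2]
width: 0.0257
finger_force: 45.0
```

Request:
{"method": "servo_tool", "body": {"deltas": [[0,0,-0.1,0,0,0,2],[0,0,-0.1,0,0,0,2],[0,0,-0.1,0,0,0,2],[0,0,-0.05,0,0,0,2],[0,0,0,0,0,0,2]]}}

```text
clock: 21.05
tcp_pos: [0.5467, 0.34, 0.0815]
orientation: [-0.0, 0.057, 0.998, -0.0]
force: [-0.1, 0.1, -3.8]
width: 0.0257
finger_force: 45.0
```

Request:
{"method": "servo_tool", "body": {"deltas": [[0,0,-0.05,0,0,0,2],[0,0,-0.05,0,0,0,2],[0,0,0,0,0,0,2]]}}

```text
clock: 21.35
tcp_pos: [0.5468, 0.3401, 0.0807]
orientation: [0.0, 0.057, 0.998, 0.0]
force: [-0.7, -0.4, -0.7]
width: 0.0256
finger_force: 45.0
```

Seated, with the weight coming off. Releasing.

Request:
{"method": "servo_tool", "body": {"deltas": [[0,0,-0.01,0,0,0,2],[0,0,0,0,0,0,2.6],[0,0,0,0,0,0,3],[0,0,0,0,0,0,4],[0,0,0,0,0,0,5.5]], "squeeze": 5}}

```text
clock: 21.85
tcp_pos: [0.5468, 0.3401, 0.0805]
orientation: [0.0, 0.057, 0.998, 0.0]
force: [-0.1, -0.1, -0.6]
width: 0.0424
finger_force: 0.0
```

Request:
{"method": "servo_tool", "body": {"deltas": [[0,0,0,0,0,0,6],[0,0,0,0,0,0,6],[0,0,1,0,0,0,6],[0,0,2,0,0,0,6],[0,0,2.5,0,0,0,6]]}}

```text
clock: 22.35
tcp_pos: [0.5464, 0.3399, 0.1361]
orientation: [-0.001, 0.057, 0.998, -0.0]
force: [-0.0, -0.3, -0.2]
width: 0.0602
finger_force: 0.0
```

Request:
{"method": "servo_tool", "body": {"deltas": [[0,0,3,0,0,0,6],[0,0,3,0,0,0,6],[0,0,2,0,0,0,6],[-3,0,0,0,0,0,6],[-4,0,0,0,0,0,6]]}}

```text
clock: 22.85
tcp_pos: [0.4767, 0.3398, 0.2163]
orientation: [0.001, 0.057, 0.998, 0.0]
force: [0.7, 1.0, -0.3]
width: 0.0603
finger_force: 0.0
```

Request:
{"method": "servo_tool", "body": {"deltas": [[-4,1,0,0,0,0,6],[-4,2,0,0,0,0,6],[-3,2,0,0,0,0,6],[0,0,0,0,0,0,6],[0,0,0,0,0,0,6]]}}

```text
clock: 23.35
tcp_pos: [0.3665, 0.3904, 0.2163]
orientation: [0.0, 0.056, 0.998, 0.0]
force: [0.2, 0.9, -0.2]
width: 0.0603
finger_force: 0.0
```

```bash
python3 - <<'E'
from pins import *
st()
c=bot.capture("top"); W=cloud(c)
P=sel(W,.545,.325,.09,.085,.16); print("grip",rect(P),np.percentile(P[:,2],[5,50,95]).round(4))
P=sel(W,.545,.325,.1,.030,.06); print("block+bar",rect(P))
Q=rk(W); hsv=cv2.cvtColor(c["color"],cv2.COLOR_BGR2HSV)
m=(abs(Q[...,0])<64)&(abs(Q[...,1])<112)&(hsv[...,1]<110)&(hsv[...,2]>90)
k,l,s,_=cv2.connectedComponentsWithStats(m.astype(np.uint8))
for i in range(1,k):
    if s[i,4]>15:
        v,u=np.where(l==i)
        # intersect pixel rays with pin-top plane z=.0224
        M=np.array(c["pose"]); f=240/np.tan(np.radians(c["fovy"])/2)
        D=np.stack([(u-c["cx"])/f,-(v-c["cy"])/f,-np.ones(len(u))],-1)@M[:3,:3].T; t=(.0224-M[2,3])/D[:,2]; q=rk(M[:3,3]+D*t[:,None])
        w,e=np.linalg.eigh(np.cov(q.T)); d=e[:,1]; print(q.mean(0).round(1),"ang",round((np.degrees(np.arctan2(d[1],d[0]))+90)%180-90,1),np.ptp(q@d).round())
a_=cv2.resize(c["color"][195:290,200:475],None,fx=2.9,fy=2.9,interpolation=cv2.INTER_CUBIC)
cv2.imwrite("pics/t9.png",a_)
E
```

```text
23.35 tcp [0.3665 0.3904 0.2163] rack [-99.2 515.2] yaw 83.58 tilt [0.0009 0.0007] F [ 0.15  0.85 -0.18] T [0.03 0.02 0.  ]
grip (array([545.8, 340.1]), array([27.4, 80. ]), 83.3, 441) [0.0911 0.1123 0.1162]
block+bar (array([542., 340.]), array([ 61.2, 135.3]), 83.1, 809)
[  2.  -47.6] ang -0.1 81.0
[4.4 0.4] ang 0.2 82.0
[ -8.3 -63.4] ang 0.2 81.0
[ -9.8 -15.7] ang -0.2 81.0
[-12.1 -31.7] ang -0.3 83.0
```

View pics/t9.png

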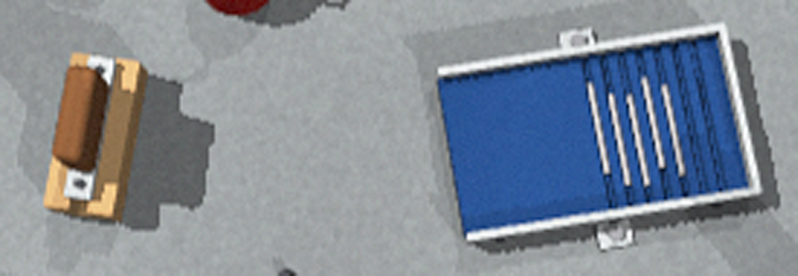

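The five pins sit at y = 0, -16, -32, -48 and -64 mm, each within 0.3° of the grooves. The rake stands in its block as before (crop 80,120), and the arm is clear.

```bash
python3 -c "
from station import bot
print(bot.hand_in())"
```

```text
the job is handed in; nothing more can be done
None
```

The job is handed in: all five pins lie in grooves of their own, the rake is back in its block, and it took about 23 s of robot time.

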